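Let one tin out of the tin dispenser

TASK

Let one full-size tin out of the wider tin dispenser: with your fingertips press down the rocker's pad on its right-hand side, all the way, so that the gate at the other end of the rocker lifts and the front tin rolls into the tray at the front, then let the pad come all the way up again so that the gate holds the next tin. Only one tin is wanted; do not touch, lift or carry any tin or the gate by hand, and leave the other dispenser and the things on the table where they are.

Things in the scene. Friction and masses are not known exactly. Their poses are not given: they have to be found in the camera images.
- large_rack: The wider of two gravity-feed tin dispensers: stainless rack fixed to the table, 340 mm long, 153 mm wide without its side pad, 160 mm high. Origin: middle of its footprint, on the table; x to its rear, y to its left, z up. Its track, 114 mm wide, falls 0.15 rad to the front (-x); three full-size tins lie across it behind a gate. Its rocker has the press pad at the rear end, outside the right flank (-y), and the gate at the front end.
- large_tray (a point): Pick-up tray at the track's front end, between gate and front lip (22 mm high): the point where the centre of a tin resting against the lip lies, 137 mm in front of the rack's origin, 75 mm above the table.
- large_rocker (a joint): Rocker angle of the large rack: 0 at rest (pad up, gate down, return spring), 0.52 rad at its stop (pad down, gate up). The front tin gets free at about 0.42 and needs half a second to roll into the tray; meanwhile a white roller behind the axle holds back the second tin. Pressing takes 4 to 10 N, more only against the hard stop; let go, it springs back.
- large_axle (a point): The rocker's axle line at mid-width of the large rack; it runs along the rack's y axis, 43 mm in front of the rack's origin, 121 mm above the table.
- large_pad_top (a point): Centre of the top face of the large press pad: black ribbed rubber on steel, 60 mm (rack's x) by 50 mm (y), 6 mm thick, beside the rack's right flank: at rest 86 mm behind, 100 mm to the right of and 31 mm above the axle point. Fully pressed it has swung 47 mm down about the axle, 4 mm to the rear. Its face tilts 0.26 rad, rear edge high, at rest, is level half-way and tilts the other way when down.
- large_pad: The same press pad as a body; origin at the centre of its top face.
- large_gate: The gate: steel plate across the track, 137 mm wide, 30 mm high, with a white roller along its lower edge that holds the front tin. Origin: middle of the lower edge, at rest 77 mm in front of the rack's origin and 106 mm above the table; it rises about 18 mm.
- large_tin1: Front full-size tin (plain steel, pale paper bands), 73 mm diameter, 110 mm long, about 0.45 kg, lying across the track against the gate. Origin at its centre, which starts 43 mm in front of the rack's origin; in the tray it lies 137 mm in front of it, 75 mm above the table.
- large_tin2: Second full-size tin, the same, touching the first; its centre starts 29 mm behind the rack's origin. Held by the gate it would lie 43 mm in front of it.
- large_tin3: Third full-size tin, the same; its centre starts 101 mm behind the rack's origin.
- small_rack: The narrower dispenser, of the same build and length but 101 mm wide without its side pad, for half-size tins; not used now. Origin and axes as for the large rack. The two racks may stand either way round, left or right.
- small_rocker (a joint): Angle of the small rack's rocker, 0 at rest; to be left alone.
- small_tin1: Half-size tin 1 of 3 (1 = front) on the small rack, 73 mm diameter, 58 mm long, 0.24 kg; origin at its centre. To be left alone.
- small_tin2: Half-size tin 2 of 3 (1 = front) on the small rack, 73 mm diameter, 58 mm long, 0.24 kg; origin at its centre. To be left alone.
- small_tin3: Half-size tin 3 of 3 (1 = front) on the small rack, 73 mm diameter, 58 mm long, 0.24 kg; origin at its centre. To be left alone.
- pepper_mill: Turned wooden pepper mill, 46 mm diameter, 150 mm high, standing between the racks; origin at the middle of its underside. A bystander to be left alone.
- half_lime: Half a lime lying cut face down, 53 mm wide, 31 mm high, behind the racks; origin at the middle of its underside. A bystander to be left alone.
- squeeze_bottle: Clear squeeze bottle, 54 mm diameter, 170 mm high, behind the racks; origin at the middle of its underside. A bystander to be left alone.
- spice_jar: Amber glass jar with steel cap, 50 mm diameter, 90 mm high, right of the racks; origin at the middle of its underside. A bystander to be left alone.
- ramekin: White ramekin, 84 mm diameter, 45 mm high, right of the racks; origin at the middle of its underside. A bystander to be left alone.
- bowl: Steel bowl, 140 mm diameter, 60 mm high, left of the racks; origin at the middle of its underside. A bystander to be left alone.
- grater: Flat steel hand grater with black handle, 340 mm long, 20 mm high, lying left of the racks; origin under the handle end of its blade. A bystander to be left alone.
Not all that is in view belongs to the job. Leave any yellow look-alike of the large_tin1 alone.

How it is judged:
By the outcome, as a careful person would: the job done as asked, in the order asked, and still so for the second after the job is handed in, with the robot touching nothing.
It also fails if it takes over 38 s, if anything falls off the work surface, if the arm or the gripper's body presses on something with over 40 N, if the wrist force passes 120 N, or if a joint passes its speed limit or range.

ROBOT

A 7-joint arm with a two-finger parallel gripper is mounted at the origin on the work surface. World frame = base frame: x ahead of the robot, y to its left, z up, the work surface at z = 0. Lengths are in m, angles in rad, forces in N, time in s.
With the tool pointing down it reaches from about 0.375 to 0.925 m from the base axis. Payload 3.1 kg.
Tool frame: the origin (TCP) lies between the finger pads; the fingertips stand 19 mm ahead of it and the grasp point (between the pads) is the TCP; z points along the fingers, y is the line along which they close (so a half turn about z gives the same grasp; the last joint's range is limited). The gripper opens to 85 mm and grips with 20 to 120 N. Pads are 22 mm wide; open, the fingers measure 114 mm over their backs; the gripper's body (76 mm by 85 mm) begins 54 mm behind the grasp point. The pads swing forward as they close: fully open they stand 13 mm farther back than shut.
Start: joints at [-1.419, 0.383, 0.044, 1.598, -0.018, 1.161, -0.05], TCP at [0.161, 0.63, 0.25] pointing down, gripper open.
Joint ranges: [-2.61, 2.61], [-0.41, 2.15], [-1.48, 1.57], [0, 2.5], [-1.57, 4.71], [0.05, 1.97], [-2.85, 2.85]. Speed limits (rad/s): [2.79, 2.79, 3.14, 3.14, 3.14, 3.14, 3.14].

INTERFACE

Orientations are given as a unit quaternion [x, y, z, w].
In Python, from bench import move_ptp, movel, move_j, move_gripper, pause, inverse_kinematics, read_camera, camera_params, MotionError, sign_off, look_for, tip_of, read_time_s, read_qpos, read_joint_vel, read_effort, read_eef_pos, read_tcp_rot, read_ft_force, read_ft_torque, read_finger_gap, read_grasp_force gives the robot as it stands. Calls block until the motion is done:
- move_ptp(position, orientation): joint-space move of the TCP to a pose.
- movel(position, orientation=None, speed=0.15): straight line of the TCP; orientation=None keeps the orientation; speed is the mean speed in m/s.
- move_j(angles): joint-space move.
- move_gripper(opening, effort=None): finger opening in m; effort is the grip in N (None keeps the last); returns when the fingers have stopped.
- pause(seconds).
- inverse_kinematics(position, orientation): joint angles nearest the present ones, or None.
- read_camera(name): name is "scene" or "side" or "wrist"; returns the picture (400x640x3 uint8, red, green, blue); there is no depth.
- camera_params(name): a dict with "K" (3x3 intrinsics, pixels), "dist_coeffs" ([k1, k2, p1, p2, k3] as OpenCV has them; the pictures are not rectified), "camera_from_world" (4x4, takes a point from world to camera coordinates). Camera axes: x right, y down, z forward; pixel columns grow to the right and rows downward; lengths in m; the calibration is good to about 2 mm. A picture is of the moment at which its call begins: read the wrist's pose just before it. camera_params takes no time and is no camera call; for the wrist camera it gives the pose at the moment of the call.
A pose or a line that the arm cannot do raises MotionError and nothing moves.
- sign_off(): hands the job in; it is judged then, once.
Trained networks look in the newest picture that a camera, given by its name, has taken for a name from the list of things; names that differ only in an ending like _2 or _b are one class to them, and where a whole thing is asked for, a point or a joint stands for the part that bears it (a point fixed in the world has none). Each returns a list of dicts, best first, with "confidence" (0 to 1); they miss things now and then, are a little off and sometimes report something else, mostly with a low value. They report only what shows in the picture. A call takes as long as a camera call. They do not tell look-alikes from the thing itself.
- look_for(camera, name): "at" ([column, row] in pixels, amid what is visible of it).
- tip_of(camera, name): "at" ([column, row] in pixels: a listed point, or the origin of a listed thing).
Readings, each from a call of its own:
- read_time_s(): time.
- read_qpos(): joint angles.
- read_joint_vel(): joint speeds.
- read_effort(): joint torques, N m.
- read_eef_pos(): TCP position.
- read_tcp_rot(): TCP orientation.
- read_ft_force(): force on the tool from outside, world axes, zero at the start.
- read_ft_torque(): the same for the moment, N m.
- read_finger_gap(): finger opening in m.
- read_grasp_force(): force on a finger pad.
Only numpy, scipy, OpenCV 4.12 (cv2) and the standard library are available. Lean on these libraries where they do the work, as an engineer would, in place of code of your own. Each camera call takes 0.05 s, during which the arm holds its last target. There are 200 camera calls.

## Working session

There is one attempt and no reset: what is moved stays moved. The work goes in short steps, each a Python script; the robot and the scene stay as the last script left them, time stands still between calls to the robot, and variables do not carry over. Pictures are saved under pics/ and viewed, at most 10 in all, crops included, and the job is handed in when it is done.

```bash
mkdir -p pics; cat > h.py <<'E'
import numpy as np, cv2
from bench import *
def save(cam,fn):
    im=read_camera(cam); cv2.imwrite('pics/'+fn,im[:,:,::-1]); return im
E
python3 - <<'E'
from h import *
for c in ('scene','side'):
    save(c,c+'1.png')
    for n in ('large_rack','large_pad_top','large_pad','large_gate','large_tin1','large_tin2','large_tin3','large_axle','large_tray','small_rack','pepper_mill','spice_jar','ramekin'):
        print(c,n,[(np.round(d['at']).tolist(),round(d['confidence'],2)) for d in tip_of(c,n)[:3]])
    p=camera_params(c);T=np.linalg.inv(p['camera_from_world']);print(T[:3,3].round(3),T[:3,2].round(2))
print(read_time_s(),read_tcp_rot())
E
```

```text
scene large_rack [([386.0, 188.0], 0.93)]
scene large_pad_top [([390.0, 177.0], 0.84)]
scene large_pad [([387.0, 180.0], 0.81)]
scene large_gate [([372.0, 161.0], 0.64), ([455.0, 180.0], 0.63)]
scene large_tin1 [([334.0, 131.0], 0.83), ([442.0, 242.0], 0.72), ([421.0, 173.0], 0.7)]
scene large_tin2 [([334.0, 131.0], 0.83), ([442.0, 242.0], 0.72), ([421.0, 173.0], 0.7)]
scene large_tin3 [([334.0, 131.0], 0.83), ([442.0, 242.0], 0.72), ([421.0, 173.0], 0.7)]
scene large_axle [([382.0, 156.0], 0.9)]
scene large_tray [([358.0, 156.0], 0.61)]
scene small_rack [([282.0, 254.0], 0.76)]
scene pepper_mill [([358.0, 264.0], 0.82), ([382.0, 158.0], 0.34)]
scene spice_jar [([157.0, 289.0], 0.87)]
scene ramekin [([194.0, 348.0], 0.93)]
[ 1.186 -0.532  1.097] [-0.52  0.41 -0.75]
side large_rack [([312.0, 186.0], 0.59)]
side large_pad_top [([258.0, 170.0], 0.7), ([333.0, 162.0], 0.63), ([331.0, 160.0], 0.4)]
side large_pad [([333.0, 164.0], 0.41)]
side large_gate [([294.0, 169.0], 0.65)]
side large_tin1 [([307.0, 213.0], 0.84), ([370.0, 176.0], 0.76), ([298.0, 174.0], 0.63)]
side large_tin2 [([307.0, 213.0], 0.84), ([370.0, 176.0], 0.76), ([298.0, 174.0], 0.63)]
side large_tin3 [([307.0, 213.0], 0.84), ([370.0, 176.0], 0.76), ([298.0, 174.0], 0.63)]
side large_axle [([302.0, 167.0], 0.79)]
side large_tray [([284.0, 180.0], 0.74)]
side small_rack [([337.0, 244.0], 0.68)]
side pepper_mill []
side spice_jar [([332.0, 326.0], 0.82)]
side ramekin [([404.0, 308.0], 0.81), ([260.0, 172.0], 0.4), ([332.0, 164.0], 0.19)]
[ 0.186 -1.147  0.814] [ 0.23  0.83 -0.51]
1.4 [1.24547519e-01 9.92213644e-01 9.86133116e-06 9.87869955e-06]
```

View pics/scene1.png

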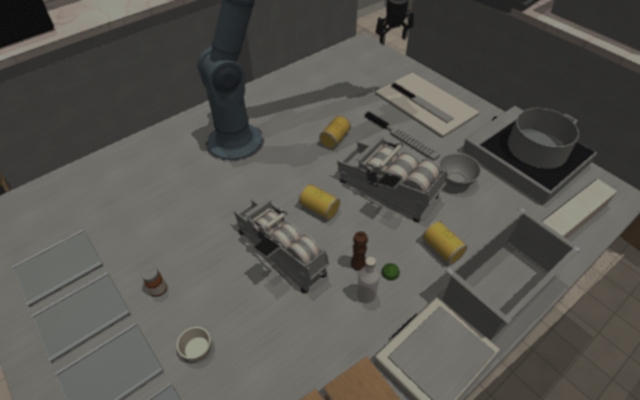

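View pics/side1.png

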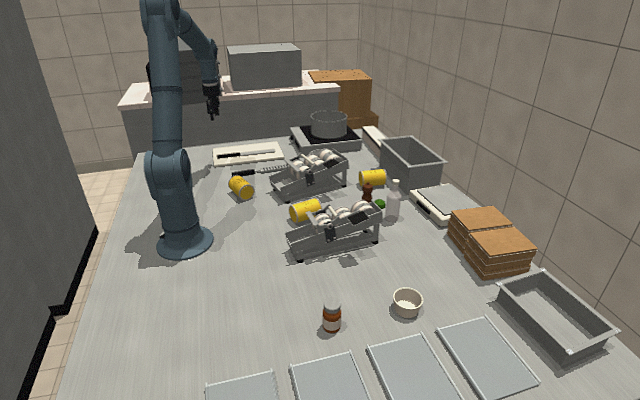

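Scene view: three full-size tins with pale bands in the wider rack at about (392,178), with the narrower rack at (282,245). The yellow look-alikes are at (334,131), (320,202) and (444,242). In the side view the wide rack is the far one, at (310,175). Next I'll fit the rack pose from the keypoints and check it in an overlay.

```bash
cat >> h.py <<'E'
from scipy.optimize import least_squares
P={'large_axle':(-.043,0,.121),'large_pad_top':(.043,-.1,.152),'large_gate':(-.077,0,.106),'large_tray':(-.137,0,.075),'large_rack':(0,0,0),
 'large_tin1':(-.043,0,.121-.0)}
def proj(c,X,p=None):
    p=p or camera_params(c); T=p['camera_from_world']
    return cv2.projectPoints(np.atleast_2d(X).astype(float),cv2.Rodrigues(T[:3,:3])[0],T[:3,3],p['K'],np.array(p['dist_coeffs']))[0][:,0]
def world(q,L):
    c,s=np.cos(q[2]),np.sin(q[2]); L=np.atleast_2d(L)
    return np.c_[q[0]+c*L[:,0]-s*L[:,1],q[1]+s*L[:,0]+c*L[:,1],L[:,2]]
def box():
    b=[(x,y,z) for x in(-.17,.17) for y in(-.0765,.0765) for z in(0,)]
    return np.array(b)
def overlay(c,im,q,crop,fn,k=5):
    x0,y0,x1,y1=crop; v=cv2.resize(im[y0:y1,x0:x1,::-1],None,fx=k,fy=k,interpolation=cv2.INTER_CUBIC)
    t=lambda X:[(int((u-x0+.5)*k),int((w-y0+.5)*k)) for u,w in proj(c,world(q,X))]
    pad=[(.043+a*.029,-.1+b*.025,.152+a*.0077) for a,b in((-1,-1),(1,-1),(1,1),(-1,1))]
    fl=[(-.17,-.0765,0),(.17,-.0765,0),(.17,.0765,0),(-.17,.0765,0)]
    cv2.polylines(v,[np.array(t(pad))],True,(0,0,255),1); cv2.polylines(v,[np.array(t(fl))],True,(0,255,0),1)
    cv2.polylines(v,[np.array(t([(-.043,-.0765,.121),(-.043,.0765,.121)]))],False,(255,0,0),1)
    cv2.imwrite('pics/'+fn,v)
E
python3 - <<'E'
from h import *
obs=[('scene','large_rack',386,188),('scene','large_pad_top',390,177),('scene','large_axle',382,156),('scene','large_gate',372,161),('scene','large_tray',358,156),
('side','large_rack',312,186),('side','large_pad_top',333,162),('side','large_axle',302,167),('side','large_gate',294,169),('side','large_tray',284,180)]
pr={c:camera_params(c) for c in('scene','side')}
f=lambda q:np.concatenate([proj(c,world(q,P[n]),pr[c])[0]-[u,v] for c,n,u,v in obs])
best=min((least_squares(f,[.5,.5,y],loss='soft_l1',f_scale=2) for y in np.arange(-3,3.2,.8)),key=lambda r:r.cost)
q=best.x;print(q.round(4),best.cost)
for o,r in zip(obs,f(q).reshape(-1,2)):print(o[:2],r.round(1))
im=read_camera('scene');overlay('scene',im,q,(320,110,470,230),'o1.png')
im=read_camera('side');overlay('side',im,q,(240,130,380,220),'o2.png')
np.save('q.npy',q)
E
```

```text
[0.5386 0.2689 0.2591] 22.39036502632843
('scene', 'large_rack') [3.7 0.8]
('scene', 'large_pad_top') [0.4 3.3]
('scene', 'large_axle') [-0.2  1. ]
('scene', 'large_gate') [ 0.2 -4.8]
('scene', 'large_tray') [-1.9 -0.1]
('side', 'large_rack') [-0.8  1.1]
('side', 'large_pad_top') [-1.5  0.6]
('side', 'large_axle') [ 0.  -2.1]
('side', 'large_gate') [1.1 0.9]
('side', 'large_tray') [-1.2 -0.3]
```

View pics/o1.png

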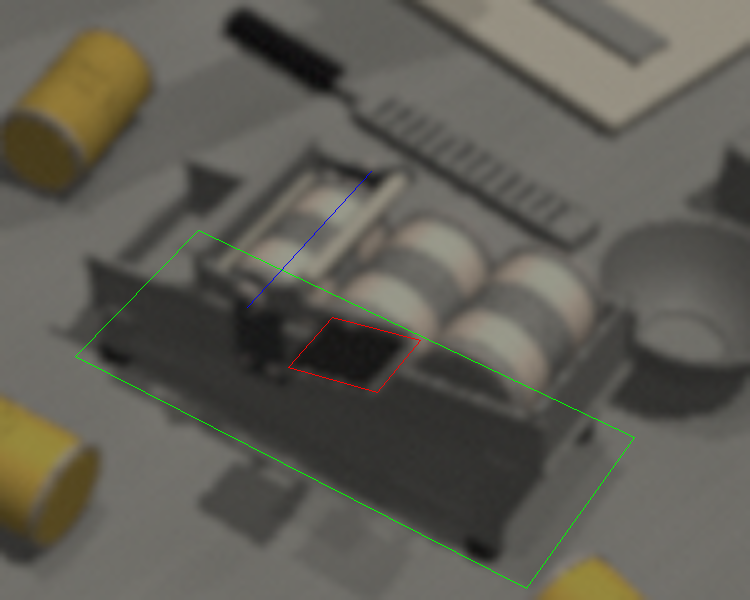

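View pics/o2.png

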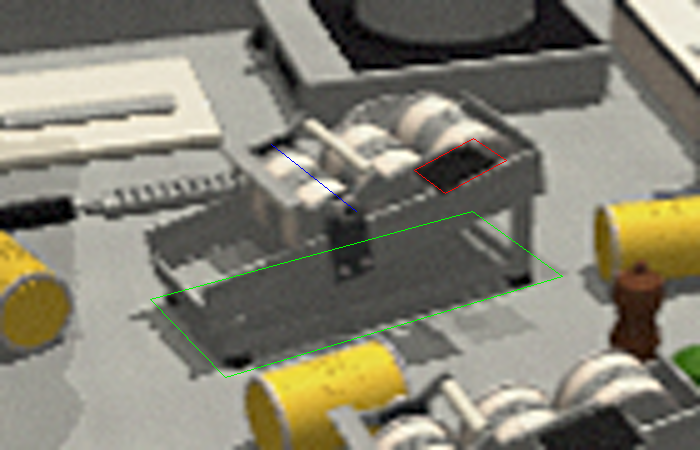

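Both overlays agree with the picture: the red outline lies on the black pad, at scene (390,180) and side (332,163). Three pale-banded tins lie in this rack. It is the wide one, and none of the yellow look-alikes is in it. Next I'll go above the pad and refine with the wrist camera.

```bash
python3 - <<'E'
from h import *
q=np.load('q.npy'); pad=world(q,P['large_pad_top'])[0]; print(pad.round(3))
R=[np.cos(np.pi/2+q[2]/2),np.sin(np.pi/2+q[2]/2),0,0]
p0=read_eef_pos(); movel([p0[0],p0[1],.34],speed=.25); move_gripper(0.0)
move_ptp([pad[0],pad[1],.36],R)
print(read_time_s(),read_eef_pos(),read_qpos(),read_ft_force())
im=save('wrist','w1.png')
pr=camera_params('wrist'); print(proj('wrist',world(q,[P['large_pad_top'],P['large_axle'],P['large_gate']]),pr).round(0))
for n in('large_pad_top','large_axle','large_gate','large_rack'):print(n,[(np.round(d['at']).tolist(),round(d['confidence'],2)) for d in tip_of('wrist',n)[:3]])
for c,(u,v,w,h) in(('wrist',(0,0,640,400)),):overlay(c,im,q,(0,0,640,400),'w1o.png',1)
E
```

```text
[0.606 0.183 0.152]
5.025 [0.60532908 0.18502468 0.35978143] [-0.74551925  0.29805005  0.48521329  1.52345828 -0.14145401  1.35523925
  1.58429712] [ 0.56197067 -0.1403134   0.12759935]
[[314. 174.]
 [403.  94.]
 [402.  63.]]
large_pad_top [([316.0, 174.0], 0.92)]
large_axle [([151.0, 217.0], 0.6)]
large_gate [([405.0, 62.0], 0.87)]
large_rack [([381.0, 124.0], 0.76)]
```

View pics/w1o.png

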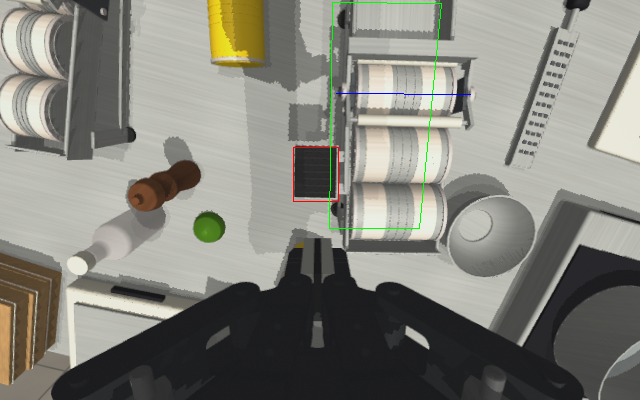

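The wrist picture confirms it: the pad is centred at (316,173) and the model outline matches within about 1 mm. The closed fingers are aligned with the rack. Now I'll press along the arc, watching the force.

```bash
cat > press.py <<'E'
from h import *
q=np.load('q.npy'); R=[np.cos(np.pi/2+q[2]/2),np.sin(np.pi/2+q[2]/2),0,0]
def pt(th,dz=0.0):
    x=.086*np.cos(th)+.031*np.sin(th); z=.031*np.cos(th)-.086*np.sin(th)
    return world(q,(-.043+x,-.104,.121+z+.019+dz))[0]
movel(pt(0,.02),R,speed=.15)
print('above',read_eef_pos().round(4),read_ft_force().round(1),read_time_s())
for th in list(np.arange(0,.44,.08))+[.47,.50,.52,.535,.55]:
    movel(pt(th),R,speed=.08); f=read_ft_force()
    print(round(th,2),pt(th).round(3),read_eef_pos().round(4),f.round(1),round(read_time_s(),2))
    if f[2]>22: break
pause(.6); print(read_ft_force().round(1),read_time_s())
for c in('side','scene'):
    im=save(c,c+'_p.png'); x0,y0,x1,y1=(320,110,470,230) if c=='scene' else (240,130,380,220)
    cv2.imwrite(f'pics/{c}_pc.png',cv2.resize(im[y0:y1,x0:x1,::-1],None,fx=5,fy=5))
    for n in('large_tin1','large_pad_top','large_gate'):print(c,n,[(np.round(d['at']).tolist(),round(d['confidence'],2)) for d in tip_of(c,n)[:6]])
    # model: tin in tray, tin at gate
    print(proj(c,world(q,[(-.137,0,.075),(-.043,0,.093)])).round(0))
print(read_time_s())
E
python3 press.py
```

```text
above [0.6078 0.1795 0.1923] [ 0.8  1.  -0.1] 6.55
0.0 [0.607 0.179 0.171] [0.6064 0.1794 0.1705] [-0.7  0.9  0.1] 6.95
0.08 [0.609 0.18  0.164] [0.609  0.18   0.1637] [-0.1  0.5  1.6] 7.2
0.16 [0.611 0.18  0.157] [0.6109 0.1804 0.1568] [0.4 0.4 1.6] 7.45
0.24 [0.612 0.181 0.15 ] [0.6119 0.1806 0.1497] [ 1.5 -0.   1.1] 7.7
0.32 [0.612 0.181 0.142] [0.6127 0.1809 0.143 ] [ 0.8 -0.2  3.5] 7.95
0.4 [0.612 0.181 0.135] [0.6127 0.1808 0.136 ] [-0.6  0.9  6.4] 8.2
0.47 [0.611 0.181 0.129] [0.6123 0.1807 0.1298] [0.8 1.3 6.8] 8.45
0.5 [0.611 0.18  0.126] [0.612  0.1806 0.1273] [ 0.3 -0.3  6.9] 8.7
0.52 [0.611 0.18  0.124] [0.6118 0.1806 0.1256] [-0.4  0.5  6.9] 8.95
0.54 [0.611 0.18  0.123] [0.6117 0.1806 0.1252] [-1.   0.1 10.7] 9.2
0.55 [0.61  0.18  0.121] [0.6118 0.1806 0.1251] [-3.1 -0.6 15.4] 9.45
[-2.7  0.6 14.9] 10.05
side large_tin1 [([305.0, 212.0], 0.96), ([261.0, 173.0], 0.74), ([283.0, 181.0], 0.72), ([369.0, 172.0], 0.68), ([243.0, 188.0], 0.66), ([320.0, 163.0], 0.55)]
side large_pad_top [([332.0, 171.0], 0.52)]
side large_gate [([296.0, 163.0], 0.52)]
[[283. 180.]
 [302. 171.]]
scene large_tin1 [([334.0, 128.0], 0.95), ([439.0, 241.0], 0.83), ([420.0, 176.0], 0.77), ([358.0, 156.0], 0.6), ([398.0, 171.0], 0.49)]
scene large_pad_top []
scene large_gate [([371.0, 151.0], 0.51)]
[[356. 156.]
 [381. 163.]]
10.45
```

```bash
cd pics; python3 -c "
import cv2,numpy as np
a=cv2.imread('scene_pc.png');b=cv2.imread('side_pc.png');print(a.shape,b.shape)
cv2.imwrite('p.png',np.vstack([cv2.resize(a,(450,360)),cv2.resize(b,(450,240))[:240]]))"
```

```text
(600, 750, 3) (450, 700, 3)
```

View pics/p.png

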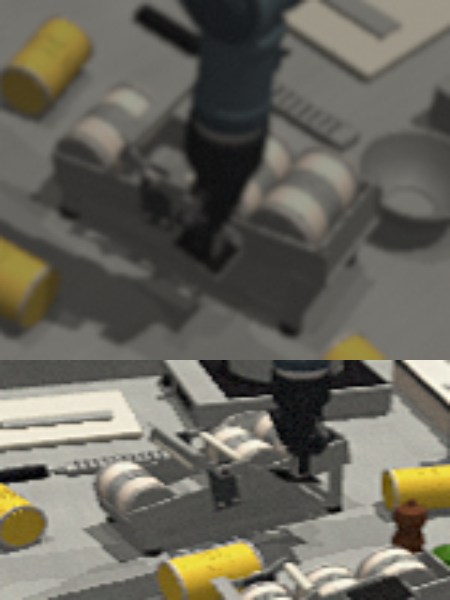

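The hard stop was reached: force rose from 7 to 15 N at the expected height. The front tin is in the tray, at scene (358,156) and side (283,181), with the second tin held back. Now I'll let the pad up steadily and clear away.

```bash
python3 - <<'E'
from h import *
q=np.load('q.npy')
p=read_eef_pos(); movel([p[0],p[1],.195],speed=.09); print(read_ft_force().round(1),read_time_s())
movel([p[0],p[1],.36],speed=.2); 
a=world(q,(.1,-.28,.40))[0]; b=world(q,(.043,.0,.4))[0]
p0=[.35,.45,.4]
try: move_ptp(p0,read_tcp_rot())
except MotionError as e: print(e)
pause(.5); print(read_eef_pos(),read_ft_force().round(1),read_time_s())
v=[]
for c,(x0,y0,x1,y1) in(('scene',(320,110,470,230)),('side',(240,130,380,220))):
    im=save(c,c+'_e.png'); v.append(cv2.resize(im[y0:y1,x0:x1,::-1],(450,360 if c=='scene' else 240)))
    for n in('large_tin1','large_pad_top','large_gate'):print(c,n,[(np.round(d['at']).tolist(),round(d['confidence'],2)) for d in tip_of(c,n)[:6]])
    print(proj(c,world(q,[(-.137,0,.075),(-.043,0,.093),(.029,0,.104),P['large_pad_top'],P['large_gate']])).round(0).tolist())
cv2.imwrite('pics/e.png',np.vstack(v))
E
```

```text
[-0.4  0.3  0.1] 11.4167
[0.35014572 0.44991281 0.39999161] [-0.   0.3 -0.1] 14.3
scene large_tin1 [([440.0, 243.0], 0.95), ([357.0, 155.0], 0.86), ([383.0, 166.0], 0.77), ([398.0, 165.0], 0.7), ([332.0, 130.0], 0.7), ([159.0, 285.0], 0.41)]
scene large_pad_top [([386.0, 187.0], 0.74), ([388.0, 180.0], 0.63)]
scene large_gate [([370.0, 158.0], 0.69), ([401.0, 169.0], 0.27)]
[[356.0, 156.0], [381.0, 163.0], [401.0, 170.0], [390.0, 180.0], [372.0, 156.0]]
side large_tin1 [([306.0, 215.0], 0.84), ([243.0, 191.0], 0.77), ([281.0, 182.0], 0.74), ([371.0, 174.0], 0.67), ([301.0, 170.0], 0.57), ([303.0, 165.0], 0.51)]
side large_pad_top [([332.0, 161.0], 0.65), ([316.0, 165.0], 0.25)]
side large_gate [([296.0, 170.0], 0.59)]
[[283.0, 180.0], [302.0, 171.0], [317.0, 165.0], [331.0, 163.0], [295.0, 170.0]]
```

View pics/e.png

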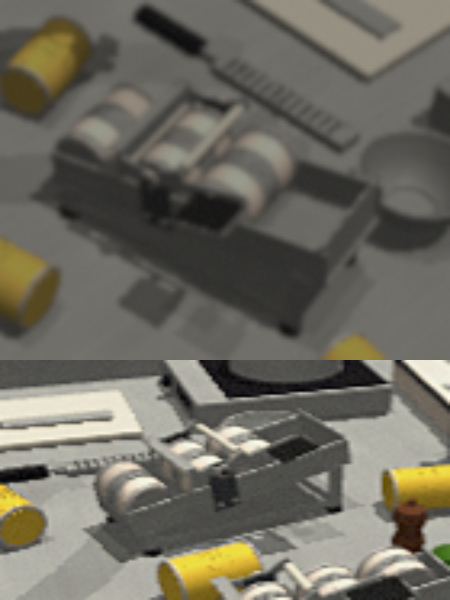

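One tin is in the tray (scene (357,155)), the next is held at the gate (383,166) and the third is behind it. The pad is back up at (388,180).

```bash
python3 -c "
from bench import *
print(sign_off())"
```

```text
the job is handed in; nothing more can be done
None
```

The job is handed in: one full-size tin rolled into the large rack's tray, the pad is fully up again, and the gate holds the next tin; the robot touched only the pad, and the last check was at 14.3 s of the 38 s limit.

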